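# Slide a flat mailing box under the thickness gauge

### The job

Check that the flat blue mailing box is thin enough for letter post: push it along the table with the fingers, in through the flared side of the yellow thickness gauge and under its low bridge, until its leading end rests square against the black stop on the other side. The box stays flat on the table all the way: only push it, never lift or tip it. Leave the other things on the table where they are and finish with the robot clear of everything.

Things in the scene. Friction and masses are not known exactly. Their poses are not given: they have to be found in the camera images.
- mailer: Flat closed box, blue with a white band and a white label, 105 (own x) x 150 (own y) x 22 mm high, 0.15 to 0.3 kg, lying on the table, free to slide. Origin: centre of its underside. It starts before the gauge's flared entry (gauge -y), up to 30 mm off line and turned up to 0.3 rad, long side (own y) roughly along the gauge's y. It goes in short end first.
- gauge: Yellow thickness gauge, fixed to the table. Origin on the table under the middle of its bridge; the box goes through along the gauge's own +y. Bridge 50 mm deep (y -25 to 25 mm), 157 mm wide, underside 27 mm, top 39 mm above the table (screw heads 42 mm). Its legs leave a passage 125 mm wide (x -62.5 to 62.5 mm); flat feet 3 mm high reach out to x = +-107 mm.
- gauge_mouth (a point): Middle of the gauge's entry mouth on the table, at gauge (0, -57, 0) mm. Two steel lead-in wings, 16 mm high, widen from the bridge's legs to about 156 mm here.
- gauge_stop (a point): Foot of the middle of the black stop's face, at gauge (0, 60, 0) mm. The stop is 24 mm high, 8 mm thick; side rails 16 mm high, 125 mm apart, join it to the bridge. With the box home its centre is at gauge y = -15 mm, and its rear end still sticks out on the entry side at y = -90 mm, so the fingers need not go under the bridge.
- thick_box: Bystander: kraft cardboard box with a red band, 85 x 120 (own y) x 55 mm high. Origin: centre of its underside.
- cards: Bystander: stack of picture cards, 65 x 90 x 28 mm high. Origin: centre of its underside.
- tape: Bystander: yellow ring of tape standing flat, 96 mm across, 48 mm high. Origin: centre of its underside.
- glue: Bystander: small white jar with a red cap, 44 mm across, 75 mm high. Origin: centre of its underside.
- mug: Bystander: blue mug, 80 mm across, 90 mm high, handle at own +y. Origin: centre of its underside.
- stapler: Bystander: red and black stapler, 32 x 125 (own y) x 42 mm high. Origin: centre of its underside.

How it is judged:
On the way:
1. the leading end of the box has gone in under the bridge, between its legs (y of mailer in the frame of gauge between -0.095 and -0.03 m and x of mailer in the frame of gauge between -0.02 and 0.02 m and height (world z) of mailer below 0.006 m), for 0.05 s.
At the end, for the whole second after the job is handed in: The blue box lies flat and at rest under the bridge, its leading end against the stop (centre within 6 mm of fully home), between the rails and square to the stop within 0.07 rad (y of mailer in the frame of gauge between -0.021 and -0.01 m and x of mailer in the frame of gauge between -0.013 and 0.013 m and angle between the y axis of mailer and the y axis of gauge, either way round below 0.07 rad and height (world z) of mailer below 0.004 m and angle between mailer's own z axis and vertical below 0.04 rad and linear speed of mailer below 0.01 m/s and angular speed of mailer below 0.1 rad/s); the robot touches nothing.
It fails at once if the blue box is lifted off the table (its centre by more than 8 mm) (height (world z) of mailer above 0.008 m).
It fails at once if the blue box is tipped by more than 0.09 rad (angle between mailer's own z axis and vertical above 0.09 rad).
It fails at once if a bystander is moved by more than 15 mm (distance of any of thick_box, cards, tape, glue, mug, stapler from where it was at the start of the episode above 0.015 m).
It also fails if it takes over 64 s, if anything falls off the work surface, if the arm or the gripper's body presses on something with over 40 N, if the wrist force passes 120 N, or if a joint passes its speed limit or range.

### The arm

A 6-joint arm with a two-finger parallel gripper is mounted at the origin on the work surface. World frame = base frame: x ahead of the robot, y to its left, z up, the work surface at z = 0. Lengths are in m, angles in rad, forces in N, time in s.
With the tool pointing down it reaches from about 0.3 to 0.875 m from the base axis. Payload 6.4 kg.
Tool frame: the origin (TCP) lies midway between the tips of the shut fingers; the grasp point (between the pads) lies 19 mm behind it; z points along the fingers, y is the line along which they close (so a half turn about z gives the same grasp; the last joint's range is limited). The gripper opens to 88 mm and grips with 3 to 60 N. Pads are 18 mm wide; open, the fingers measure 123 mm over their backs; the gripper's body (75 mm by 187 mm) begins 45 mm behind the grasp point.
Start: joints at [-0.206, 0.181, 1.607, -0, 1.354, -0.206], TCP at [0.575, 0, 0.239] pointing down, gripper open.
Joint ranges: [-2.99, 2.99], [-0.89, 2.07], [0.3, 2.58], [-1.14, 4.28], [0, 2.63], [-3.12, 3.12]. Speed limits (rad/s): [2.57, 2.57, 3.01, 3.14, 3.14, 3.14].

### API

Orientations are given as a unit quaternion [w, x, y, z].
In Python, from bench import arm gives the robot as it stands.
- The arm moves only by the shell command python3 -m handwheel 'ROWS' [FORCE]. ROWS is JSON, a list of rows, each an object of numbers: "x", "y", "z": the shift along the tool's x, y, z in mm; "spin": the turn about the tool's z in rad; "jaw": the opening, from -1 (shut) to 1 (fully open). A call has 1 to 10 rows; each row shifts and turns the commanded pose from where the row before left it, along the tool's axes as they then stand; what a row does not reach is not made up. A row lasts 1/12 s, in which the tool goes at most 41.7 mm and 7.16 degrees, less where a joint would pass 70% of its speed; a pose out of reach is approached as far as the arm can. A call is refused whole if a number of a shift passes 41.7 or a number of a turn 0.125, either way. A call with a gripper value outside its range is refused whole. The fingers move at their own pace and stop on an object; FORCE is the grip in N (left out, the last holds). Time passes only in rows, so rows that do not move let the fingers close. It gives the time, the measured TCP pose, the force, the opening and the grip force at its end, in the units of the state.
- arm.get_state(): the state, without advancing time (a new reading comes with each control period).
- arm.snapshot(name): name is "scene" or "side" or "wrist"; returns a dict with "img" (480x640x3 uint8, red, green, blue), "depth" (480x640 float32, m along the optical axis (not along the pixel's ray), 0 where there is no reading), "camera_matrix" (3x3 intrinsics, pixels), "rvec" (rotation vector, rad) and "tvec" (3), from world to camera coordinates, as OpenCV has them. Camera axes: x right, y down, z forward; pixel columns grow to the right and rows downward; lengths in m; the calibration is good to about 2 mm. A picture is of the moment at which its call begins.
- arm.job_done(): hands the job in; it is judged then, once.
The state is a dict: "time": time; "joint_pos": joint angles; "dq": joint speeds; "joint_torque": joint torques, N m; "tool_pos": TCP position; "tool_rot": TCP orientation; "wrist_force": force on the tool from outside, world axes, zero at the start; "torque": the same for the moment, N m; "opening": opening from 0.0 (shut) to 1.0 (fully open); "gripper_force": force on a finger pad.
Only numpy, scipy, OpenCV 4.12 (cv2) and the standard library are available. Lean on these libraries where they do the work, as an engineer would, in place of code of your own. Each camera call takes 0.05 s, during which the arm holds its last target. There are 200 camera calls.

## Working session

There is one attempt and no reset: what is moved stays moved. The work goes in short steps, Python scripts to look and compute and a shell command to move; the robot and the scene stay as the last step left them, time stands still between calls to the robot, and variables do not carry over. Pictures are saved under pics/ and viewed, at most 10 in all, crops included, and the job is handed in when it is done.

```bash
mkdir -p pics
cat > h.py <<'E'
import numpy as np, cv2
from bench import arm
def cast(s,uv,z):
    R,_=cv2.Rodrigues(np.array(s["rvec"],float)); t=np.array(s["tvec"],float).ravel()
    K=np.array(s["camera_matrix"]); uv=np.atleast_2d(np.array(uv,float))
    d=(np.linalg.inv(K)@np.c_[uv,np.ones(len(uv))].T).T@R; c=-R.T@t
    return c+d*((z-c[2])/d[:,2])[:,None]
def cloud(s):
    R,_=cv2.Rodrigues(np.array(s["rvec"],float)); t=np.array(s["tvec"],float).ravel()
    K=np.array(s["camera_matrix"]); v,u=np.mgrid[:480,:640]; z=s["depth"]
    p=np.stack([(u-K[0,2])/K[0,0]*z,(v-K[1,2])/K[1,1]*z,z],-1)
    return (p-t)@R
E
python3 - <<'E'
from h import *
for n in("scene","side"):
    s=arm.snapshot(n); cv2.imwrite(f"pics/{n}0.png",s["img"][:,:,::-1]); np.savez(f"{n}0.npz",**s)
E
```

```text
(no output)
```

View pics/scene0.png

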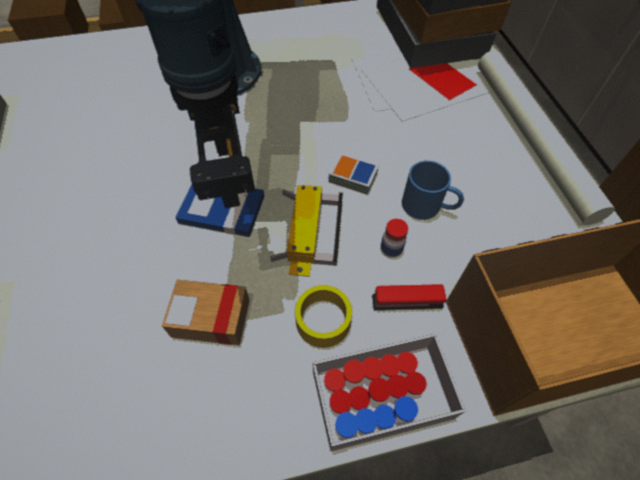

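View pics/side0.png

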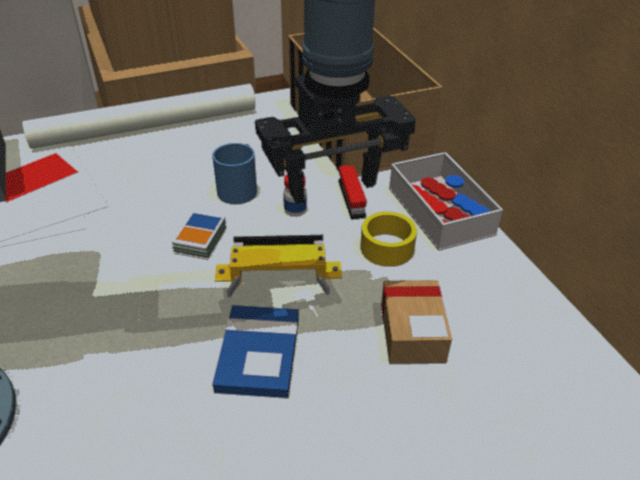

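The scene view shows the mailer at about (220,208), partly under the gripper, with the gauge at (305,225). The side view shows both clearly: mailer at (257,350), gauge at (280,257), with the stop behind it.

```bash
cat >> h.py <<'E'
def rect(P): 
    (c,wh,a)=cv2.minAreaRect((P[:,:2]*1000).astype(np.float32)); b=cv2.boxPoints((c,wh,a))
    e1,e2=b[1]-b[0],b[2]-b[1]; l=e1 if np.linalg.norm(e1)>np.linalg.norm(e2) else e2
    return np.array(c),sorted(wh),np.arctan2(l[1],l[0])
def blob(m,near=None):
    m=cv2.morphologyEx(m.astype(np.uint8),cv2.MORPH_OPEN,np.ones((3,3)))
    cs,_=cv2.findContours(m,cv2.RETR_EXTERNAL,cv2.CHAIN_APPROX_NONE)
    if near is None: return max(cs,key=cv2.contourArea)[:,0]
    return min([c for c in cs if cv2.contourArea(c)>150],key=lambda c:np.linalg.norm(c[:,0].mean(0)-near))[:,0]
E
python3 - <<'E'
from h import *
for n,nm,ng in(("side",(257,350),(280,257)),("scene",(220,208),(305,225))):
    s=dict(np.load(f"{n}0.npz")); hsv=cv2.cvtColor(s["img"],cv2.COLOR_RGB2HSV); W=cloud(s); z=W[...,2]
    H,S,V=cv2.split(hsv)
    blue=(H>100)&(H<130)&(S>120)
    for name,m,nr,zz in(("mailer",blue&(z>.016)&(z<.028),nm,.022),("bridge",(H>20)&(H<35)&(S>130)&(z>.033)&(z<.046),ng,.039)):
        c=blob(m,nr); r=rect(cast(s,c,zz)); mm=m&(cv2.drawContours(np.zeros((480,640),np.uint8),[c.reshape(-1,1,2)],-1,1,-1)>0)
        print(n,name,r,"medz",np.median(z[mm]),c.min(0),c.max(0))
s=dict(np.load("side0.npz"));W=cloud(s)
H,S,V=cv2.split(cv2.cvtColor(s["img"],cv2.COLOR_RGB2HSV))
# whole mailer top incl. white: by height
z=W[...,2]; m=(z>.015)&(z<.03); m[:300]=0;m[:,:200]=0;m[:,310:]=0;m[400:]=0
c=blob(m);print(rect(cast(s,c,.022)))
ap=cv2.approxPolyDP(cv2.convexHull(c.reshape(-1,1,2)),6,True)[:,0];print(ap.tolist(),(cast(s,ap,.022)*1000).round().tolist())
E
```

```text
side mailer (array([433.98913574, -62.55484009]), [102.3482437133789, 103.70597839355469], np.float32(-0.4421687)) medz 0.021875601403718362 [214 331] [294 391]
side bridge (array([526.875     , 116.13446045]), [56.18490982055664, 154.44212341308594], np.float32(-0.31908798)) medz 0.03887246514816748 [230 245] [324 268]
scene mailer (array([447.55285645, -67.06811523]), [78.52276611328125, 95.46284484863281], np.float32(1.1147454)) medz 0.023801835568256047 [177 188] [228 226]
scene bridge (array([530.00537109, 121.47436523]), [49.76559066772461, 156.97650146484375], np.float32(-0.25922602)) medz 0.04071314911555244 [293 186] [320 253]
(array([444.99420166, -39.53948212]), [106.16759490966797, 154.3950958251953], np.float32(1.1270465))
[[232, 305], [298, 309], [288, 391], [213, 386]] [[431.0, 52.0, 22.0], [524.0, 8.0, 22.0], [460.0, -130.0, 22.0], [367.0, -86.0, 22.0]]
```

Run:
```python
from h import *
s=arm.snapshot("wrist"); cv2.imwrite("pics/w0.png",s["img"][:,:,::-1]); np.savez("w0.npz",**s)
st=arm.get_state();print(st["tool_rot"],st["tool_pos"],st["wrist_force"])
R,_=cv2.Rodrigues(np.array(s["rvec"],float));print((-R.T@np.ravel(s["tvec"])).round(3),R[2].round(2))
```

```text
[-5.57063749e-04  7.07120945e-01  7.07092306e-01 -3.59066749e-04] [5.74600699e-01 8.40770189e-05 2.38032285e-01] [ 0.17563296 -0.03504941  0.64057559]
[0.575 0.084 0.383] [-0.   -0.32 -0.95]
```

View pics/w0.png

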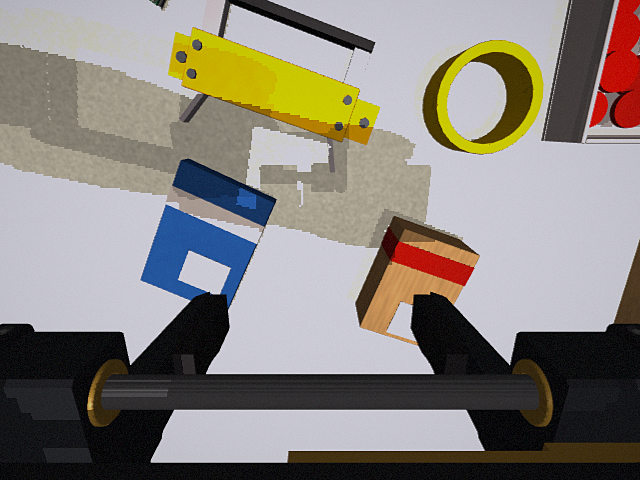

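The wrist view shows the whole gauge (bridge 190,30–355,140, stop from 225,5 to 370,45), the mailer (145,160–275,300) and the thick box to its right (418,285).

```bash
cat >> h.py <<'E'
def measure(s,roi_m=None):
    W=cloud(s); z=W[...,2]; H,S,V=cv2.split(cv2.cvtColor(s["img"],cv2.COLOR_RGB2HSV)); u=np.mgrid[:480,:640][1]
    yel=(H>20)&(H<35)&(S>130)
    c=blob(yel&(z>.033)&(z<.047)); g=rect(cast(s,c,.039)); thg=(g[2]+np.pi/2+np.pi/2)%np.pi-np.pi/2
    thg=thg if thg>0 else thg+np.pi
    bl=(z>.014)&(z<.03)&(np.linalg.norm(W[...,:2]-g[0]/1000,axis=-1)<.32)
    seed=(H>100)&(H<130)&(S>120)&bl
    n,l,_,_=cv2.connectedComponentsWithStats(cv2.morphologyEx(bl.astype(np.uint8),cv2.MORPH_OPEN,np.ones((3,3))))
    k=np.bincount(l[seed],minlength=n); k[0]=0; c=blob(l==k.argmax()); m=rect(cast(s,c,.022)); thm=m[2]%np.pi
    print("gauge",g[0].round(1),np.round(g[1],1),"th",round(float(thg),3)); print("mailer",m[0].round(1),np.round(m[1],1),"th",round(float(thm),3))
    uy=np.array([np.cos(thg),np.sin(thg)]); ux=np.array([uy[1],-uy[0]]); d=m[0]-g[0]
    print("mailer in gauge x,y,dth",d@ux,d@uy,thm-thg); return g,m
E
python3 - <<'E'
from h import *
s=dict(np.load("w0.npz")); measure(s)
W=cloud(s);z=W[...,2];H,S,V=cv2.split(cv2.cvtColor(s["img"],cv2.COLOR_RGB2HSV))
m=(z>.019)&(z<.028)&(V<90); m[70:]=0; m[:,:215]=0; m[:,390:]=0
c=blob(m); print("stop",rect(cast(s,c,.024)))
E
```

```text
gauge [529.  118.9] [ 49.1 156. ] th 1.245
mailer [446.7 -36.2] [105.3 151. ] th 1.127
mailer in gauge x,y,dth -28.29097794927293 -173.27367758281162 -0.11787319
stop (array([564.5222168 , 173.50930786]), [9.09921646118164, 123.745849609375], np.float32(-0.32593212))
```

```bash
R='x'; python3 -m handwheel '[{"x":-1,"y":-20.5,"jaw":1},{"x":-1,"y":-20.5},{"x":-1,"y":-20.5},{"x":-1,"y":-20.5},{"x":-1,"y":-20.5},{"x":-1,"y":-20.5},{"x":-1,"y":-20.5},{"x":-1,"y":-20.5},{"x":-1,"y":-20.5},{"x":-1,"y":-20.5}]'
python3 -m handwheel '[{"spin":-0.1245},{"spin":-0.1245},{"spin":-0.1245},{"spin":-0.1245},{"spin":-0.1245},{"spin":-0.1245},{"spin":-0.1245},{"spin":-0.1245},{"spin":-0.1245},{"spin":-0.1245}]'
python3 -m handwheel '[{"z":0},{"z":0}]'
python3 - <<'E'
from h import *
s=arm.snapshot("scene"); cv2.imwrite("pics/s1.png",s["img"][:,:,::-1]); measure(s)
from scipy.spatial.transform import Rotation as Ro
st=arm.get_state();q=np.array(st["tool_rot"]);print(Ro.from_quat(q[[1,2,3,0]]).as_matrix().round(3),st["joint_pos"])
E
```

```text
gauge [529.2 122.5] [ 49.8 158.9] th 1.326
mailer [448.2 -37.9] [110.2 153.2] th 1.129
mailer in gauge x,y,dth -39.76243126462907 -175.25677172540554 -0.19713807
[[ 0.     1.    -0.001]
 [ 1.    -0.     0.   ]
 [ 0.    -0.001 -1.   ]] [-2.06300669e-01  1.81246298e-01  1.60754696e+00 -1.89066960e-05
  1.35381779e+00 -2.06287362e-01]validation failed for argument at $[0]...
validation failed for argument at $[0]...
validation failed for argument at $[0]...
```

View pics/s1.png

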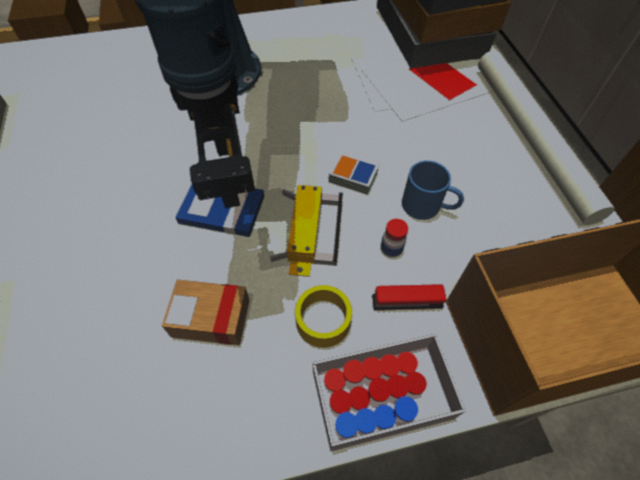

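The picture is unchanged because the moves were refused. Rows probably need every key.

```bash
python3 -m handwheel '[{"x":-1,"y":-20.5,"z":0,"spin":0,"jaw":1},{"x":-1,"y":-20.5,"z":0,"spin":0,"jaw":1},{"x":-1,"y":-20.5,"z":0,"spin":0,"jaw":1},{"x":-1,"y":-20.5,"z":0,"spin":0,"jaw":1},{"x":-1,"y":-20.5,"z":0,"spin":0,"jaw":1},{"x":-1,"y":-20.5,"z":0,"spin":0,"jaw":1},{"x":-1,"y":-20.5,"z":0,"spin":0,"jaw":1},{"x":-1,"y":-20.5,"z":0,"spin":0,"jaw":1},{"x":-1,"y":-20.5,"z":0,"spin":0,"jaw":1},{"x":-1,"y":-20.5,"z":0,"spin":0,"jaw":1}]' && 
python3 -m handwheel '[{"x":0,"y":0,"z":0,"spin":-0.1245,"jaw":1},{"x":0,"y":0,"z":0,"spin":-0.1245,"jaw":1},{"x":0,"y":0,"z":0,"spin":-0.1245,"jaw":1},{"x":0,"y":0,"z":0,"spin":-0.1245,"jaw":1},{"x":0,"y":0,"z":0,"spin":-0.1245,"jaw":1},{"x":0,"y":0,"z":0,"spin":-0.1245,"jaw":1},{"x":0,"y":0,"z":0,"spin":-0.1245,"jaw":1},{"x":0,"y":0,"z":0,"spin":-0.1245,"jaw":1},{"x":0,"y":0,"z":0,"spin":-0.1245,"jaw":1},{"x":0,"y":0,"z":0,"spin":-0.1245,"jaw":1}]'
python3 - <<'E'
from h import *
from scipy.spatial.transform import Rotation as Ro
st=arm.get_state();q=np.array(st["tool_rot"]);print(st["tool_pos"],Ro.from_quat(q[[1,2,3,0]]).as_matrix().round(3),st["joint_pos"])
for n in("side","scene"): measure(arm.snapshot(n))
E
```

```text
time: 1.03
tool_pos: [0.3689, -0.0099, 0.2385]
tool_rot: [-0.0, 0.707, 0.707, -0.0]
wrist_force: [-0.9, -0.1, -0.6]
opening: 1.002
gripper_force: 0.0
time: 1.87
tool_pos: [0.3699, -0.0099, 0.2386]
tool_rot: [-0.0, 0.159, 0.987, 0.0]
wrist_force: [0.0, 0.6, -0.1]
opening: 1.0
gripper_force: 0.0
[ 0.36988022 -0.00993944  0.23864067] [[-0.949  0.314 -0.   ]
 [ 0.314  0.949  0.   ]
 [ 0.    -0.    -1.   ]] [-3.50855957e-01 -3.23136519e-01  2.07918666e+00 -1.77574080e-05
  1.38566440e+00 -1.60204159e+00]
gauge [527.4 116.4] [ 55.5 154.8] th 1.239
mailer [444.7 -40.1] [106.1 155.8] th 1.127
mailer in gauge x,y,dth -27.262079222901775 -174.9597397646703 -0.11208391
gauge [528.9 118.8] [ 48.9 157.4] th 1.248
mailer [447.9 -37.7] [112.1 153.5] th 1.13
mailer in gauge x,y,dth -27.203664340465366 -174.14419853118352 -0.11832106
```

All views agree. Next I descend beside the long face.

```bash
python3 -m handwheel '[{"x":0,"y":0,"z":25,"spin":0,"jaw":1},{"x":0,"y":0,"z":25,"spin":0,"jaw":1},{"x":0,"y":0,"z":25,"spin":0,"jaw":1},{"x":0,"y":0,"z":25,"spin":0,"jaw":1},{"x":0,"y":0,"z":25,"spin":0,"jaw":1},{"x":0,"y":0,"z":25,"spin":0,"jaw":1},{"x":0,"y":0,"z":25,"spin":0,"jaw":1},{"x":0,"y":0,"z":25,"spin":0,"jaw":1},{"x":0,"y":0,"z":15,"spin":0,"jaw":1},{"x":0,"y":0,"z":15,"spin":0,"jaw":1}]' && python3 -m handwheel '[{"x":-4,"y":0,"z":0,"spin":0,"jaw":1},{"x":-4,"y":0,"z":0,"spin":0,"jaw":1},{"x":-4,"y":0,"z":0,"spin":0,"jaw":1},{"x":-4,"y":0,"z":0,"spin":0,"jaw":1},{"x":-4,"y":0,"z":0,"spin":0,"jaw":1},{"x":-4,"y":0,"z":0,"spin":0,"jaw":1}]'
python3 - <<'E'
from h import *
for n in("side","wrist"):
  s=arm.snapshot(n)
  try: measure(s)
  except Exception as e: print(n,e)
  if n=="side": cv2.imwrite("pics/s2.png",s["img"][:,:,::-1])
E
```

```text
time: 2.8
tool_pos: [0.3694, -0.0098, 0.0075]
tool_rot: [-0.001, 0.165, 0.986, 0.0]
wrist_force: [0.1, -0.2, -0.1]
opening: 1.0
gripper_force: 0.0
time: 3.3
tool_pos: [0.3937, -0.018, 0.0094]
tool_rot: [0.001, 0.162, 0.987, -0.0]
wrist_force: [-1.5, 0.4, 1.6]
opening: 1.002
gripper_force: 0.5
gauge [531.6 114.8] [ 55.8 145.6] th 1.244
mailer [444.6 -35.9] [125.1 154.7] th 1.21
mailer in gauge x,y,dth -34.10172463723893 -170.6638180014388 -0.034112215
wrist max() iterable argument is empty
```

View pics/s2.png

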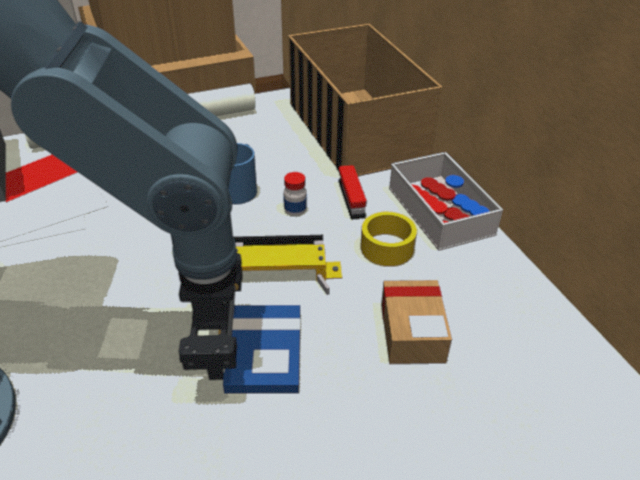

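The fingers are on the box's left face at about (225,350) and the box is turning square, with the gauge untouched. I'll continue about 23 mm.

```bash
python3 -m handwheel '[{"x":-4,"y":0,"z":0,"spin":0,"jaw":1},{"x":-4,"y":0,"z":0,"spin":0,"jaw":1},{"x":-4,"y":0,"z":0,"spin":0,"jaw":1},{"x":-4,"y":0,"z":0,"spin":0,"jaw":1},{"x":-4,"y":0,"z":0,"spin":0,"jaw":1},{"x":-2,"y":0,"z":0,"spin":0,"jaw":1},{"x":-1,"y":0,"z":0,"spin":0,"jaw":1},{"x":0,"y":0,"z":0,"spin":0,"jaw":1}]' && python3 -m handwheel '[{"x":10,"y":0,"z":0,"spin":0,"jaw":1},{"x":10,"y":0,"z":0,"spin":0,"jaw":1},{"x":0,"y":0,"z":-25,"spin":0,"jaw":1},{"x":0,"y":0,"z":-25,"spin":0,"jaw":1},{"x":0,"y":0,"z":-25,"spin":0,"jaw":0},{"x":0,"y":0,"z":-25,"spin":0,"jaw":0},{"x":0,"y":0,"z":-20,"spin":0,"jaw":0},{"x":0,"y":0,"z":0,"spin":0,"jaw":0}]'
python3 - <<'E'
from h import *
for n in("side","scene"):
  try: measure(arm.snapshot(n))
  except Exception as e: print(n,e)
print(arm.get_state()["joint_pos"])
E
```

```text
time: 4.07
tool_pos: [0.4149, -0.0252, 0.0087]
tool_rot: [0.0, 0.162, 0.987, -0.0]
wrist_force: [-0.4, -0.2, 0.3]
opening: 1.002
gripper_force: 0.0
time: 4.73
tool_pos: [0.3971, -0.019, 0.1321]
tool_rot: [0.003, 0.162, 0.987, -0.001]
wrist_force: [0.5, -0.7, 0.6]
opening: 0.721
gripper_force: 0.0
gauge [527.3 116.4] [ 55.9 154.3] th 1.257
mailer [474.4 -44.3] [105.4 154.9] th 1.249
mailer in gauge x,y,dth -0.7207184979270096 -169.25061470424407 -0.0074511766
gauge [528.7 118.8] [ 49.6 157.7] th 1.253
mailer [477.  -42.7] [110.7 151.7] th 1.247
mailer in gauge x,y,dth 1.2603744021987495 -169.60857385952113 -0.0060560703
[-3.48935367e-01 -9.78908151e-02  2.13862325e+00 -6.88153692e-06
  1.09924806e+00 -1.59408010e+00]
```

Centred and square. Now I go behind the box.

```bash
python3 -m handwheel '[{"x":-16.2,"y":-18.8,"z":0,"spin":0,"jaw":0},{"x":-16.2,"y":-18.8,"z":0,"spin":0,"jaw":0},{"x":-16.2,"y":-18.8,"z":0,"spin":0,"jaw":0},{"x":-16.2,"y":-18.8,"z":0,"spin":0,"jaw":0},{"x":-16.2,"y":-18.8,"z":0,"spin":0,"jaw":0},{"x":0,"y":0,"z":0,"spin":0.12,"jaw":0},{"x":0,"y":0,"z":0,"spin":0.12,"jaw":0},{"x":0,"y":0,"z":0,"spin":0.12,"jaw":0},{"x":0,"y":0,"z":0,"spin":0.12,"jaw":0},{"x":0,"y":0,"z":0,"spin":0.12,"jaw":0}]' && python3 -m handwheel '[{"x":0,"y":0,"z":0,"spin":0.121,"jaw":0},{"x":0,"y":0,"z":0,"spin":0.121,"jaw":0},{"x":0,"y":0,"z":0,"spin":0.121,"jaw":0},{"x":0,"y":0,"z":0,"spin":0.121,"jaw":0},{"x":0,"y":0,"z":0,"spin":0.121,"jaw":0},{"x":0,"y":0,"z":0,"spin":0.121,"jaw":0},{"x":0,"y":0,"z":0,"spin":0.121,"jaw":0},{"x":0,"y":0,"z":0,"spin":0.121,"jaw":0},{"x":0,"y":0,"z":0,"spin":0,"jaw":0},{"x":0,"y":0,"z":0,"spin":0,"jaw":0}]'
python3 - <<'E'
from h import *
from scipy.spatial.transform import Rotation as Ro
st=arm.get_state();q=np.array(st["tool_rot"]);M=Ro.from_quat(q[[1,2,3,0]]).as_matrix()
print(st["tool_pos"],"tool x ang",np.arctan2(M[1,0],M[0,0]))
s=arm.snapshot("wrist"); g,m=measure(s); cv2.imwrite("pics/w3.png",s["img"][:,:,::-1])
th=1.249;uy=np.array([np.cos(th),np.sin(th)]);d=np.array(st["tool_pos"][:2])*1000-[528.5,118.8];print("tcp in gauge",d@[uy[1],-uy[0]],d@uy)
E
```

```text
time: 5.67
tool_pos: [0.4405, -0.1327, 0.1264]
tool_rot: [-0.002, 0.449, 0.893, 0.0]
wrist_force: [0.7, 0.5, -0.1]
opening: 0.498
gripper_force: 0.0
time: 6.5
tool_pos: [0.441, -0.1329, 0.1271]
tool_rot: [-0.001, 0.811, 0.586, -0.001]
wrist_force: [0.2, -0.4, 0.7]
opening: 0.498
gripper_force: 0.0
[ 0.44102393 -0.13288525  0.12711032] tool x ang 1.2513952689613022Traceback (most recent call last):
  File "<stdin>", line 5, in <module>
  File "h.py", line 25, in measure
    c=blob(yel&(z>.033)&(z<.047)); g=rect(cast(s,c,.039)); thg=(g[2]+np.pi/2+np.pi/2)%np.pi-np.pi/2
  File "h.py", line 20, in blob
    if near is None: return max(cs,key=cv2.contourArea)[:,0]
                            ~~~^^^^^^^^^^^^^^^^^^^^^^^^
ValueError: max() iterable argument is empty
```

```bash
python3 -m handwheel '[{"x":0,"y":3,"z":20,"spin":0,"jaw":0},{"x":0,"y":0,"z":20,"spin":0,"jaw":0},{"x":0,"y":0,"z":20,"spin":0,"jaw":0},{"x":0,"y":0,"z":20,"spin":0,"jaw":0},{"x":0,"y":0,"z":20,"spin":0,"jaw":0},{"x":0,"y":0,"z":18,"spin":0,"jaw":0},{"x":0,"y":0,"z":0,"spin":0,"jaw":0}]' && python3 -m handwheel '[{"x":5,"y":0,"z":0,"spin":0,"jaw":0},{"x":5,"y":0,"z":0,"spin":0,"jaw":0},{"x":5,"y":0,"z":0,"spin":0,"jaw":0},{"x":5,"y":0,"z":0,"spin":0,"jaw":0},{"x":5,"y":0,"z":0,"spin":0,"jaw":0},{"x":5,"y":0,"z":0,"spin":0,"jaw":0},{"x":5,"y":0,"z":0,"spin":0,"jaw":0},{"x":5,"y":0,"z":0,"spin":0,"jaw":0},{"x":5,"y":0,"z":0,"spin":0,"jaw":0},{"x":5,"y":0,"z":0,"spin":0,"jaw":0}]'
python3 - <<'E'
from h import *
for n in("side","scene","wrist"):
  s=arm.snapshot(n); cv2.imwrite(f"pics/p4{n}.png",s["img"][:,:,::-1])
  try: measure(s)
  except Exception as e: print(n,e)
st=arm.get_state();th=1.249;uy=np.array([np.cos(th),np.sin(th)]);d=np.array(st["tool_pos"][:2])*1000-[528.5,118.8];print("tcp in gauge",d@[uy[1],-uy[0]],d@uy)
E
```

```text
time: 7.13
tool_pos: [0.4422, -0.1329, 0.0073]
tool_rot: [-0.003, 0.811, 0.585, -0.001]
wrist_force: [-1.6, -0.7, -0.2]
opening: 0.504
gripper_force: 0.0
time: 7.97
tool_pos: [0.4611, -0.0867, 0.0108]
tool_rot: [0.0, 0.812, 0.584, -0.0]
wrist_force: [-0.5, -1.5, 0.6]
opening: 0.497
gripper_force: 0.8
gauge [584.8  96.9] [34.3 52.1] th 2.79
mailer [464.4 -71.1] [21.5 45. ] th 2.78
mailer in gauge x,y,dth -199.2069653743747 55.272517800874766 -0.010510683
gauge [528.8 118.6] [ 49.6 157.5] th 1.25
mailer [488.   -6.6] [110.8 156.1] th 1.255
mailer in gauge x,y,dth 0.7619167705192922 -131.68428300444066 0.0049233437
wrist max() iterable argument is empty
tcp in gauge 0.716322260656709 -216.13519055133412
```

View pics/p4side.png

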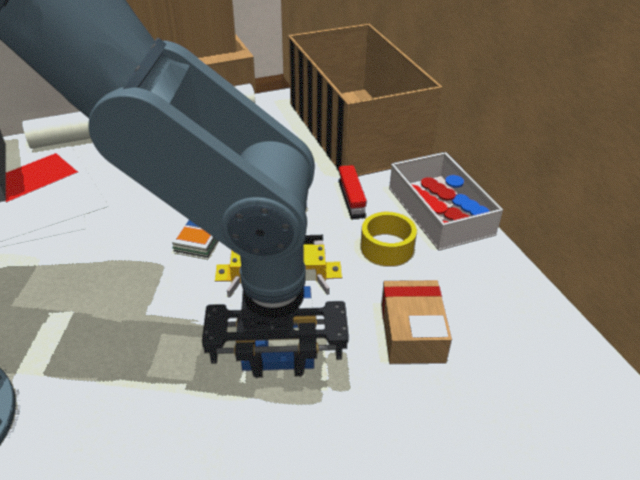

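The fingers sit squarely behind the box at (280,365), and the box is aligned with the gauge (x≈1, y≈-132, angle ≈0). Pushing on.

```bash
python3 -m handwheel '[{"x":5,"y":0,"z":0,"spin":0,"jaw":0},{"x":5,"y":0,"z":0,"spin":0,"jaw":0},{"x":5,"y":0,"z":0,"spin":0,"jaw":0},{"x":5,"y":0,"z":0,"spin":0,"jaw":0},{"x":5,"y":0,"z":0,"spin":0,"jaw":0},{"x":5,"y":0,"z":0,"spin":0,"jaw":0},{"x":5,"y":0,"z":0,"spin":0,"jaw":0},{"x":5,"y":0,"z":0,"spin":0,"jaw":0},{"x":5,"y":0,"z":0,"spin":0,"jaw":0},{"x":5,"y":0,"z":0,"spin":0,"jaw":0}]' && python3 -m handwheel '[{"x":5,"y":0,"z":0,"spin":0,"jaw":0},{"x":5,"y":0,"z":0,"spin":0,"jaw":0},{"x":5,"y":0,"z":0,"spin":0,"jaw":0},{"x":5,"y":0,"z":0,"spin":0,"jaw":0},{"x":5,"y":0,"z":0,"spin":0,"jaw":0},{"x":5,"y":0,"z":0,"spin":0,"jaw":0},{"x":5,"y":0,"z":0,"spin":0,"jaw":0},{"x":5,"y":0,"z":0,"spin":0,"jaw":0},{"x":5,"y":0,"z":0,"spin":0,"jaw":0},{"x":5,"y":0,"z":0,"spin":0,"jaw":0}]'
python3 - <<'E'
from h import *
for n in("scene",):
  s=arm.snapshot(n); cv2.imwrite(f"pics/p5{n}.png",s["img"][:,:,::-1])
st=arm.get_state();th=1.249;uy=np.array([np.cos(th),np.sin(th)]);d=np.array(st["tool_pos"][:2])*1000-[528.5,118.8];print("tcp in gauge",d@[uy[1],-uy[0]],d@uy)
E
```

```text
time: 8.95
tool_pos: [0.477, -0.0392, 0.0107]
tool_rot: [0.0, 0.812, 0.584, -0.0]
wrist_force: [-1.1, 0.1, 0.1]
opening: 0.501
gripper_force: 0.4
time: 9.78
tool_pos: [0.4929, 0.0081, 0.0107]
tool_rot: [0.0, 0.812, 0.584, -0.0]
wrist_force: [0.0, -0.8, 0.8]
opening: 0.502
gripper_force: 0.4
tcp in gauge 1.2157031796302644 -115.56299712041502
```

View pics/p5scene.png

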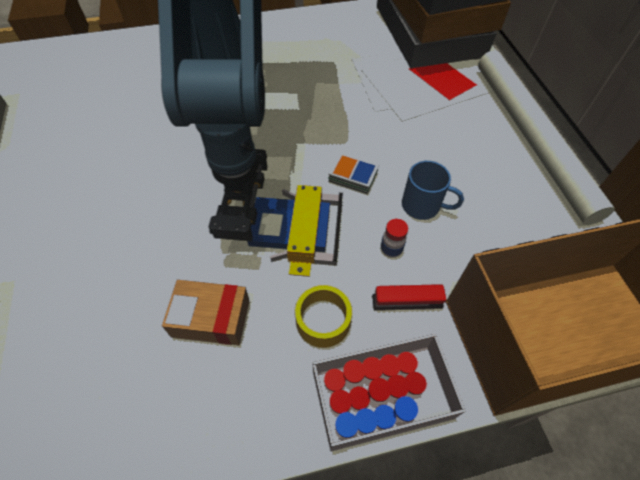

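The box's leading end is through at about (327,225), some 15 mm short of the stop at (338,228). I'll finish gently and watch the force.

```bash
python3 -m handwheel '[{"x":2,"y":0,"z":0,"spin":0,"jaw":0},{"x":2,"y":0,"z":0,"spin":0,"jaw":0},{"x":2,"y":0,"z":0,"spin":0,"jaw":0},{"x":2,"y":0,"z":0,"spin":0,"jaw":0},{"x":2,"y":0,"z":0,"spin":0,"jaw":0},{"x":2,"y":0,"z":0,"spin":0,"jaw":0},{"x":1,"y":0,"z":0,"spin":0,"jaw":0},{"x":0,"y":0,"z":0,"spin":0,"jaw":0}]'; python3 -m handwheel '[{"x":1,"y":0,"z":0,"spin":0,"jaw":0},{"x":0,"y":0,"z":0,"spin":0,"jaw":0}]';python3 -m handwheel '[{"x":1,"y":0,"z":0,"spin":0,"jaw":0},{"x":0,"y":0,"z":0,"spin":0,"jaw":0}]'
```

```text
time: 10.5
tool_pos: [0.497, 0.0203, 0.0107]
tool_rot: [-0.0, 0.812, 0.584, 0.0]
wrist_force: [-0.3, 0.2, 0.9]
opening: 0.497
gripper_force: 0.0
time: 10.67
tool_pos: [0.4972, 0.0211, 0.0107]
tool_rot: [-0.0, 0.812, 0.584, 0.0]
wrist_force: [0.2, 0.7, 0.2]
opening: 0.504
gripper_force: 0.1
time: 10.83
tool_pos: [0.4975, 0.022, 0.0107]
tool_rot: [-0.0, 0.812, 0.584, 0.0]
wrist_force: [-1.0, -0.7, -0.5]
opening: 0.505
gripper_force: 0.3
```

```bash
python3 -m handwheel '[{"x":1,"y":0,"z":0,"spin":0,"jaw":0},{"x":1,"y":0,"z":0,"spin":0,"jaw":0},{"x":0,"y":0,"z":0,"spin":0,"jaw":0}]'; python3 -m handwheel '[{"x":1,"y":0,"z":0,"spin":0,"jaw":0},{"x":0,"y":0,"z":0,"spin":0,"jaw":0}]';python3 -m handwheel '[{"x":1,"y":0,"z":0,"spin":0,"jaw":0},{"x":0,"y":0,"z":0,"spin":0,"jaw":0}]'
```

```text
time: 11.08
tool_pos: [0.4977, 0.023, 0.0107]
tool_rot: [0.0, 0.811, 0.584, -0.001]
wrist_force: [-2.8, -6.9, 1.8]
opening: 0.501
gripper_force: 3.6
time: 11.25
tool_pos: [0.4977, 0.023, 0.0107]
tool_rot: [0.001, 0.811, 0.584, -0.002]
wrist_force: [-5.5, -11.1, 3.1]
opening: 0.5
gripper_force: 6.2
time: 11.42
tool_pos: [0.4978, 0.0231, 0.0107]
tool_rot: [0.001, 0.811, 0.585, -0.002]
wrist_force: [-7.5, -15.5, 5.3]
opening: 0.495
gripper_force: 8.8
```

The force climbed while the tool stopped moving, so the box is against the stop. I'll back off, rise and check.

```bash
python3 -m handwheel '[{"x":-4,"y":0,"z":0,"spin":0,"jaw":0},{"x":-10,"y":0,"z":0,"spin":0,"jaw":0},{"x":-20,"y":0,"z":0,"spin":0,"jaw":0},{"x":-20,"y":0,"z":-10,"spin":0,"jaw":0},{"x":-20,"y":0,"z":-25,"spin":0,"jaw":0},{"x":-20,"y":0,"z":-30,"spin":0,"jaw":0},{"x":-10,"y":0,"z":-30,"spin":0,"jaw":0},{"x":0,"y":0,"z":-30,"spin":0,"jaw":0},{"x":0,"y":0,"z":-30,"spin":0,"jaw":0},{"x":0,"y":0,"z":0,"spin":0,"jaw":0}]'
python3 - <<'E'
from h import *
s=arm.snapshot("wrist"); cv2.imwrite("pics/w6.png",s["img"][:,:,::-1])
W=cloud(s);z=W[...,2];H,S,V=cv2.split(cv2.cvtColor(s["img"],cv2.COLOR_RGB2HSV))
g=np.array([528.8,118.7]);th=1.249;uy=np.array([np.cos(th),np.sin(th)]);ux=np.array([uy[1],-uy[0]])
m=(z>.012)&(z<.03)&(H>100)&(H<130)&(S>120)
d=W[m][:,:2]*1000-g; X,Y=d@ux,d@uy; k=(abs(X)<80)&(abs(Y)<110); X,Y=X[k],Y[k]
print("blue Y range",np.percentile(Y,[.5,50,99.5]),"X",np.percentile(X,[.5,99.5]))
for lo,hi in((-50,-25),(-25,0),(0,25),(25,50)):
  q=(X>lo)&(X<hi); print(lo,"rear edge",np.percentile(Y[q],1) if q.any() else None)
E
```

```text
time: 12.25
tool_pos: [0.4691, -0.0747, 0.1718]
tool_rot: [0.004, 0.812, 0.584, 0.003]
wrist_force: [1.3, -0.7, 0.1]
opening: 0.498
gripper_force: 0.0
blue Y range [-89.98663529 -67.89527856 -30.69511087] X [-51.63100334  51.35804674]
-50 rear edge -89.71171579396508
-25 rear edge -89.86929769418998
0 rear edge -90.00410232800218
25 rear edge -90.03077977834222
```

View pics/w6.png

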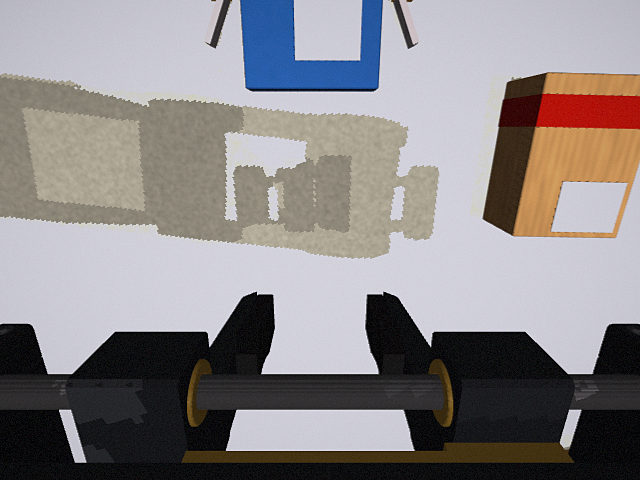

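The rear edge of the box (row 90, columns 245–380) is at gauge y = -90 and square, and x is centred. The robot is clear, so I'm handing in.

```bash
python3 -m handwheel '[{"x":0,"y":0,"z":0,"spin":0,"jaw":0},{"x":0,"y":0,"z":0,"spin":0,"jaw":0}]'; python3 -c "
from bench import arm; print(arm.job_done())"
```

```text
time: 12.47
tool_pos: [0.4647, -0.0725, 0.1643]
tool_rot: [-0.001, 0.812, 0.584, -0.001]
wrist_force: [0.2, -0.3, -0.8]
opening: 0.498
gripper_force: 0.0
the job is handed in; nothing more can be done
None
```

The blue box passed under the bridge and now lies flat and square against the stop, measured within about 1 mm of fully home; the bystanders were not touched, the robot is clear, and the job was handed in at about 12.5 s, though no verdict came back.

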